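Feel the end float of a burnisher spindle and centre it

ROBOT

A 6-joint arm with a two-finger parallel gripper is mounted at the origin on a cart in front of the work surface, level with it; the furniture and walls round the work are solid. World frame = base frame: x ahead of the robot, y to its left, z up, the work surface at z = 0. Lengths are in m, angles in rad, forces in N, time in s.
With the tool pointing down it reaches from about 0.35 to 0.975 m from the base axis. Payload 4.9 kg.
Tool frame: the origin (TCP) lies on the front face of the gripper's body, between the roots of the fingers; the fingertips stand ctrl.tip_extent ahead of it and the grasp point (between the pads) lies 54 mm ahead of it (ctrl.tip_extent is the distance from the TCP to the fingertips, in m); z points along the fingers, y is the line along which they close (so a half turn about z gives the same grasp; the last joint's range is limited). The gripper opens to 85 mm and grips with 20 to 120 N. Pads are 22 mm wide; open, the fingers measure 114 mm over their backs; the gripper's body (76 mm by 85 mm) begins 54 mm behind the grasp point. The pads swing forward as they close: fully open they stand 13 mm farther back than shut.
Start: joints at [-1.224, 0.053, 1.613, -0, 1.476, -0.119], TCP at [0.281, -0.558, 0.304] pointing down, gripper open.
Joint ranges: [-3.01, 3.01], [-1.01, 2.22], [0.06, 2.58], [-1.02, 4.17], [0.09, 2.62], [-3.14, 3.14]. Speed limits (rad/s): [2.57, 2.57, 3.14, 3.14, 3.14, 3.14].

INTERFACE

Orientations are given as a rotation vector (axis times angle).
In Python, from station import ctrl gives the robot as it stands.
- The arm moves only by the tool apply_moves, never from a script. Its argument "rows" is one flat list of numbers, 6 for each row, row after row: the shift along the tool's x, y, z normalised to -1 to 1, where 1 is 0.6 m, then the turn, a rotation vector about the tool's x, y, z normalised to -1 to 1, where 1 is 90 degrees. A call has 1 to 20 rows; each row is the pose to reach, as a shift and turn from the pose commanded when the call began, along the tool's axes at that moment; what a row does not reach only later rows make up. A row lasts 1/10 s, in which the tool goes at most 50 mm and 8.59 degrees, less where a joint would pass 70% of its speed; a pose out of reach is approached as far as the arm can. A call with a number of a shift or a turn outside -1 to 1 is refused whole. A call with a gripper value outside its range is refused whole. "grip" is the opening, from 0 (shut) to 1 (fully open), set as the call begins (left out, the last holds). The fingers move at their own pace and stop on an object; "grip_force" is the grip in N (left out, the last holds). Time passes only in rows, so rows that repeat a pose let the fingers close. It gives the time, the measured TCP pose, the force, the opening and the grip force at its end, in the units of the state.
- ctrl.get_obs(): the state, without advancing time (a new reading comes with each control period).
- ctrl.get_image(name): name is "scene" or "top" or "wrist"; returns (picture, depth): 384x512x3 uint8, blue, green, red; 384x512 float32, m along the optical axis (not along the pixel's ray), 0 where there is no reading.
- ctrl.camera_model(name): a dict with "mtx" (3x3 intrinsics, pixels), "R" (3x3) and "t" (3): a world point X has camera coordinates R X + t; the wrist camera has in their place "tool_from_camera" (4x4, takes a point from camera to tool coordinates, whose origin is the TCP and whose axes are the flange's). Camera axes: x right, y down, z forward; pixel columns grow to the right and rows downward; lengths in m; the calibration is good to about 2 mm. A picture is of the moment at which its call begins: read the wrist's pose just before it. camera_model takes no time and is no camera call.
- ctrl.finish_job(): hands the job in; it is judged then, once.
The state is a dict: "t": time; "q": joint angles; "dq": joint speeds; "effort": joint torques, N m; "tool_pos": TCP position; "tool_rot": TCP orientation; "contact_force": force on the tool from outside, world axes, zero at the start; "wrist_torque": the same for the moment, N m; "opening": finger opening in m; "grip_force": force on a finger pad.
Only numpy, scipy, OpenCV 4.12 (cv2) and the standard library are available. Lean on these libraries where they do the work, as an engineer would, in place of code of your own. Each camera call takes 0.05 s, during which the arm holds its last target. There are 200 camera calls.

TASK

Check the end float of the burnisher's spindle: push its wooden head all the way in until the shaft stops against the bearing, then draw it all the way out until it stops the other way. Finally leave the shaft halfway between its two stops, let go, and leave the jar, the spool and the tape measure where they are.

Things in the scene. Friction and masses are not known exactly. Their poses are not given: they have to be found in the camera images.
- burnisher: Burnisher fixed to the bench: dark base plate 110x215x12 mm, two green bearings (tops 109 mm high), level shaft 85 mm above the bench, pulley between, grey end cap at one end, wooden head at the other. Origin: on the bench below the shaft, 65 mm behind the front bearing's outer face. Its y axis runs along the shaft from wooden head to end cap, z up.
- spindle (a joint): Slide of the shaft along its axis, m: grows as the head is pushed in (+y of the burnisher), falls as it is drawn out. 0 is halfway between the stops, which are at +0.018 (in) and -0.018 (out): there the 64 mm hub of the pulley meets a bearing (they stand 100 mm apart). About 2.5 N of friction; it stays where it is left.
- head_face (a point): Centre of the flat free end face of the wooden head, on the shaft axis. The head is a grooved cylinder 54 mm in diameter, 60 mm long; pressing this face along the burnisher's +y pushes the shaft in.
- head_back (a point): Centre of the head's flat back face (54 mm), on the shaft axis, facing the front bearing. Behind it is bare shaft, 16 mm in diameter, so fingers lowered astride the shaft can pull on this face. Bare length from head to bearing: 63 mm at spindle 0, 45 mm fully in, 81 mm fully out.
- dye_jar: Bystander: teal screw-cap jar, 43 mm wide, 50 mm high, standing loose on the bench; origin at its underside.
- spool: Bystander: thread spool with light thread, about 36 x 55 x 70 mm, standing loose on the bench; origin at its underside.
- tape_measure: Bystander: yellow pocket tape measure, 32 x 83 x 68 mm, standing loose on the bench on its narrow side; origin at its underside.

How it is judged:
By the outcome, as a careful person would: the job done as asked, in the order asked, and still so for the second after the job is handed in, with the robot touching nothing.
It also fails if it takes over 54 s, if anything falls off the work surface, if the arm or the gripper's body presses on something with over 40 N, if the wrist force passes 120 N, or if a joint passes its speed limit or range.

## Working session

There is one attempt and no reset: what is moved stays moved. The work goes in short steps, Python scripts to look and compute and a tool call to move; the robot and the scene stay as the last step left them, time stands still between calls to the robot, and variables do not carry over. Pictures are saved under pics/ and viewed, at most 10 in all, crops included, and the job is handed in when it is done.

Besides the shell and the picture viewer there is one more tool, called after "Emit:" as name(argument=value, ...) on one line, values as JSON. apply_moves: Moves the arm, as the interface text tells. Its arguments: {"type":"object","properties":{"rows":{"type":"array","items":{"type":"number"}},"grip":{"type":"number"},"grip_force":{"type":"number"}},"required":["rows"]}

```bash
mkdir -p pics
python3 - <<'E'
from station import ctrl
import cv2,numpy as np
for n in("scene","top"):
    p,d=ctrl.get_image(n); cv2.imwrite(f"pics/{n}0.png",p); np.savez(f"pics/{n}0.npz",p=p,d=d)
    m=ctrl.camera_model(n); print(n,m)
print(ctrl.tip_extent); print(ctrl.camera_model("wrist")); print(ctrl.get_obs())
E
```

```text
scene {'mtx': array([[447.90032329,   0.        , 250.08237891],
       [  0.        , 447.90032329, 190.81209416],
       [  0.        ,   0.        ,   1.        ]]), 'R': array([[-0.80187323, -0.59738303,  0.01152546],
       [-0.3438798 ,  0.44564693, -0.82652616],
       [ 0.48861642, -0.66673257, -0.56278031]]), 't': array([0.43520226, 0.30332759, 0.80908618])}
top {'mtx': array([[463.27493306,   0.        , 261.58665924],
       [  0.        , 463.27493306, 196.05325284],
       [  0.        ,   0.        ,   1.        ]]), 'R': array([[ 4.95006497e-04, -9.99511649e-01,  3.12444815e-02],
       [-9.85452792e-01, -5.79752677e-03, -1.69850475e-01],
       [ 1.69948669e-01, -3.07058845e-02, -9.84974415e-01]]), 't': array([-0.0977705 ,  0.61053175,  1.01634089])}
0.0726
{'mtx': array([[332.37987183,   0.        , 249.86957654],
       [  0.        , 332.37987183, 189.33654733],
       [  0.        ,   0.        ,   1.        ]]), 'tool_from_camera': array([[ 1.04417356e-03, -9.61241807e-01, -2.75704730e-01,
         7.09469692e-02],
       [ 9.99999429e-01,  1.06646378e-03,  6.907
[... 181 characters left out ...]
         1.00000000e+00]])}
{'t': 0.1, 'q': array([-1.22398995e+00,  5.32883409e-02,  1.61420025e+00, -1.06163444e-06,
        1.47600901e+00, -1.19006370e-01]), 'dq': array([-0.00041924, -0.00096867, -0.00439133, -0.00083521,  0.00166946,
       -0.00061327]), 'effort': array([ 7.33581655e-04, -3.94904852e+01, -3.71362782e+01, -8.14129248e-05,
        3.85518040e-03, -3.77232112e-06]), 'tool_pos': array([ 0.28056167, -0.5579885 ,  0.30276136]), 'tool_rot': array([-3.05492725e+00, -7.24663027e-01,  3.41529100e-04]), 'contact_force': array([ 0.4560917 , -0.21865984,  0.03065317]), 'wrist_torque': array([-0.0025408 ,  0.04121506, -0.0242625 ]), 'grip_force': 0.0, 'opening': 0.0857859584873124}
```

View pics/scene0.png

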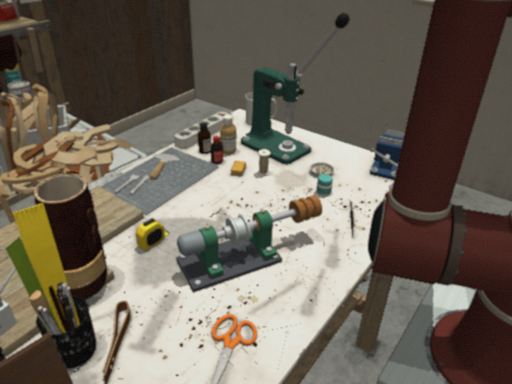

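View pics/top0.png

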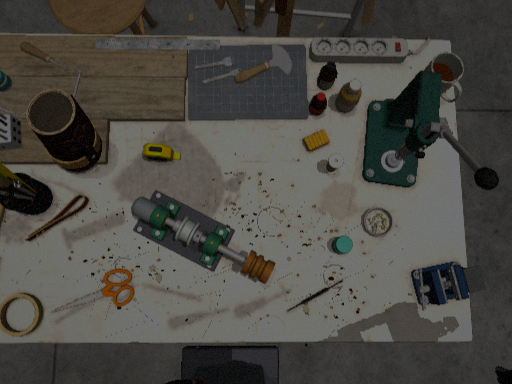

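The scene view shows the burnisher with its head at about (308,208) and end cap at (190,244). In the top view the head is at (258,266), the cap at (145,208), the jar at (343,244), the spool at (335,162) and the tape at (160,152). Next I measure the axis from both views.

```bash
cat > h.py <<'E'
import numpy as np,cv2
from station import ctrl
def cloud(n,p,d,T=None):
    m=ctrl.camera_model(n);K=m["mtx"];v,u=np.mgrid[:384,:512]
    c=np.stack([(u-K[0,2])/K[0,0]*d,(v-K[1,2])/K[1,1]*d,d],-1)
    if T is None: return (c-m["t"])@m["R"]
    T=T@m["tool_from_camera"]; return c@T[:3,:3].T+T[:3,3]
def wood(p,lo=(5,110,60),hi=(18,255,255)):
    return cv2.inRange(cv2.cvtColor(p,cv2.COLOR_BGR2HSV),lo,hi)>0
def green(p): return wood(p,(65,90,20),(90,255,200))
E
python3 - <<'E'
from h import *
C={}
for n,box,cap in(("scene",(190,225,285,330),(228,255,176,203)),("top",(240,290,235,285),(192,225,130,160))):
    z=np.load(f"pics/{n}0.npz");p,d=z["p"],z["d"];X=cloud(n,p,d)
    k=np.zeros((384,512),bool);k[box[0]:box[1],box[2]:box[3]]=1
    k&=wood(p)&(d>0)&(X[...,2]>.04); P=X[k];C[n]=P
    print(n,"head",len(P),P.mean(0).round(4),P.min(0).round(3),P.max(0).round(3))
    g=green(p)&(d>0)&(X[...,2]>.08)&(X[...,2]<.12);g&=(X[...,1]>-.1)
    nn,l,s,c=cv2.connectedComponentsWithStats(g.astype(np.uint8))
    for i in range(1,nn):
        if s[i,4]>15: print(" green",s[i],X[l==i].mean(0).round(4),X[l==i].max(0).round(4))
    k=np.zeros((384,512),bool);k[cap[0]:cap[1],cap[2]:cap[3]]=1
    k&=(X[...,2]>.06)&(X[...,2]<.13);Q=X[k]; print(" cap",len(Q),Q.mean(0).round(4),Q.max(0).round(4))
    # ridge line: x,y of highest points of head and cap
    for R in(P,Q):
        t=R[R[:,2]>np.percentile(R[:,2],85)];print("  ridge",t.mean(0).round(4))
E
```

```text
scene head 511 [ 0.4397 -0.0748  0.0981] [ 0.415 -0.112  0.064] [ 0.482 -0.047  0.115]
 green [255 212  17  19 190] [0.4872 0.0243 0.0992] [0.5147 0.0387 0.1107]
 green [201 227  16  22 220] [0.5452 0.1391 0.0991] [0.5676 0.1537 0.1116]
 cap 534 [0.567  0.1729 0.0972] [0.5978 0.1947 0.1107]
  ridge [ 0.4465 -0.0807  0.1112]
  ridge [0.5722 0.1608 0.1083]
top head 440 [ 0.4499 -0.087   0.1066] [ 0.418 -0.121  0.087] [ 0.482 -0.052  0.114]
 green [149 206  22  23 272] [0.5566 0.1293 0.103 ] [0.5817 0.1511 0.1113]
 green [202 232  21  25 279] [0.4977 0.014  0.103 ] [0.5247 0.0346 0.1122]
 cap 588 [0.5689 0.1568 0.1026] [0.6008 0.1918 0.1155]
  ridge [ 0.4481 -0.0849  0.1121]
  ridge [0.5653 0.1487 0.1088]
```

Run:
```python
from h import *
u=np.array([.452,.892]);u/=np.linalg.norm(u);n_=np.array([u[1],-u[0]])
for n in("scene","top"):
    z=np.load(f"pics/{n}0.npz");p,d=z["p"],z["d"];X=cloud(n,p,d)
    s=X[...,:2]@u;c=X[...,:2]@n_
    near=(abs(c-.437)<.035)&(X[...,2]>.05)&(X[...,2]<.13)&(s>.05)&(s<.5)
    h=near&wood(p)&(s<.25); print(n,"head s",np.percentile(s[h],[0,2,98,100]).round(4),"c",np.percentile(c[h],[1,50,99]).round(4))
    g=near&green(p)&(X[...,2]>.06)
    a=np.sort(s[g]);j=np.where(np.diff(a)>.02)[0];print(" green s",[ (q.min().round(4),np.percentile(q,5).round(4),np.percentile(q,95).round(4),q.max().round(4)) for q in np.split(a,j+1)])
    for nm,box in(("jar",(315,172,335,196) if n=="scene" else (330,234,355,256)),):
        J=X[box[1]:box[3],box[0]:box[2]].reshape(-1,3);J=J[J[:,2]>.02];print(nm,J.mean(0).round(3))
o=ctrl.get_obs()
from scipy.spatial.transform import Rotation as R
print(R.from_rotvec(o["tool_rot"]).as_matrix().round(3))
```

```text
scene head s [0.0984 0.101  0.1564 0.1572] c [0.411  0.4235 0.4559]
 green s [(np.float64(0.2274), np.float64(0.2304), np.float64(0.2529), np.float64(0.2543)), (np.float64(0.3567), np.float64(0.3591), np.float64(0.3821), np.float64(0.3834))]
jar [ 0.496 -0.274  0.041]
top head s [0.0963 0.0973 0.1547 0.2221] c [0.4198 0.4406 0.4619]
 green s [(np.float64(0.2225), np.float64(0.2241), np.float64(0.2509), np.float64(0.2524)), (np.float64(0.3523), np.float64(0.3536), np.float64(0.3804), np.float64(0.3835))]
jar [ 0.499 -0.28   0.054]
[[ 0.893  0.449 -0.001]
 [ 0.449 -0.893  0.002]
 [ 0.    -0.002 -1.   ]]
```

Emit:
apply_moves(rows=[0.1,-0.1,0,0,0,-0.07,0.2,-0.19,0,0,0,-0.14,0.3,-0.29,0,0,0,-0.2,0.4,-0.39,0,0,0,-0.27,0.5,-0.48,0,0,0,-0.34,0.602,-0.581,0,0,0,-0.404,0.602,-0.581,0,0,0,-0.404,0.602,-0.581,0,0,0,-0.404,0.602,-0.581,0,0,0,-0.404,0.602,-0.581,0,0,0,-0.404,0.602,-0.581,0,0,0,-0.404,0.602,-0.581,0,0,0,-0.404,0.602,-0.581,0,0,0,-0.404,0.602,-0.581,0,0,0,-0.404,0.602,-0.581,0,0,0,-0.404,0.602,-0.581,0,0,0,-0.404], grip=1)

```text
t: 1.7
tool_pos: [0.4466, -0.0857, 0.3038]
tool_rot: [-2.68, -1.64, 0.0]
contact_force: [-0.2, 0.5, -0.4]
opening: 0.0855
grip_force: 0.0
```

Run:
```python
from h import *
from scipy.spatial.transform import Rotation as R
o=ctrl.get_obs();T=np.eye(4);T[:3,:3]=R.from_rotvec(o["tool_rot"]).as_matrix();T[:3,3]=o["tool_pos"]
p,d=ctrl.get_image("wrist");cv2.imwrite("pics/w1.png",p)
X=cloud("wrist",p,d,T)
print(T.round(3),o["q"].round(2))
u=np.array([.452,.892]);u/=np.linalg.norm(u);n_=np.array([u[1],-u[0]])
s=X[...,:2]@u;c=X[...,:2]@n_
k=wood(p)&(X[...,2]>.06)&(X[...,2]<.13)&(abs(c-.437)<.04)
print("head s",np.percentile(s[k],[0,2,98,100]).round(4),"c",np.percentile(c[k],[1,50,99]).round(4),"z",np.percentile(X[k][:,2],99))
for a in np.arange(.09,.17,.01):
    j=k&(abs(s-a)<.005)
    if j.sum()>20: print(a.round(3),c[j].min().round(4),c[j].max().round(4),X[j][:,2].max().round(4))
g=green(p)&(abs(c-.437)<.04)&(X[...,2]>.06);print("green",np.percentile(s[g],[0,2,98]).round(4) if g.any() else None)
```

```text
[[ 0.455  0.89  -0.     0.447]
 [ 0.89  -0.455  0.    -0.086]
 [-0.    -0.    -1.     0.304]
 [ 0.     0.     0.     1.   ]] [-0.35 -0.37  1.99 -0.    1.52  0.12]
head s [0.0978 0.0996 0.1564 0.2241] c [0.418  0.4413 0.4645] z 0.11215105465127113
0.1 0.4176 0.4645 0.1122
0.11 0.4177 0.4651 0.1119
0.12 0.4221 0.463 0.1082
0.13 0.4165 0.4655 0.1131
0.14 0.4185 0.4657 0.112
0.15 0.4169 0.466 0.1129
0.16 0.4201 0.4659 0.1129
green [0.1309 0.1369 0.2529]
```

View pics/w1.png

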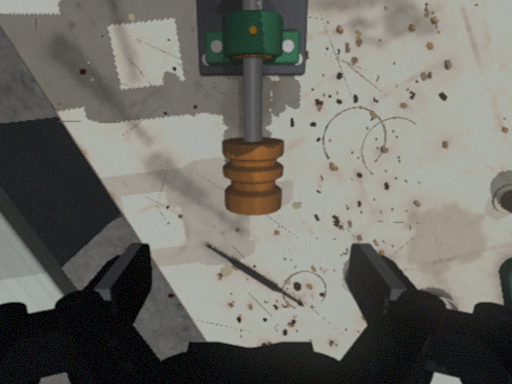

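The wrist view shows the head from (224,140) to (281,212), with the shaft vertical in the image, so the yaw is right. The correction is about +2 mm in tool x and +3 mm in tool y, then straight down.

Emit:
apply_moves(rows=[0.003,0.005,0.06,0,0,0,0.003,0.005,0.12,0,0,0,0.003,0.005,0.18,0,0,0,0.003,0.005,0.23,0,0,0,0.003,0.005,0.26,0,0,0,0.003,0.005,0.28,0,0,0,0.003,0.005,0.28,0,0,0,0.003,0.005,0.28,0,0,0])

```text
t: 2.55
tool_pos: [0.4509, -0.0848, 0.1367]
tool_rot: [2.677, 1.642, 0.001]
contact_force: [0.0, 0.3, -0.2]
opening: 0.0854
grip_force: 0.0
```

Emit:
apply_moves(rows=[0,0,0,0,0,0,0,0,0,0,0,0,0,0,0,0,0,0,0,0,0,0,0,0,0,0,0,0,0,0,0,0,0,0,0,0,0,0,0,0,0,0,0,0,0,0,0,0,0,0,0,0,0,0,0,0,0,0,0,0], grip=0.3, grip_force=30)

```text
t: 3.55
tool_pos: [0.4503, -0.0843, 0.1373]
tool_rot: [-2.677, -1.642, 0.001]
contact_force: [-5.7, 2.1, 7.3]
opening: 0.053
grip_force: 32.1
```

Emit:
apply_moves(rows=[0.005,-0.001,0,0,0,0,0.01,-0.001,0,0,0,0,0.015,-0.001,0,0,0,0,0.02,-0.001,0,0,0,0,0.025,-0.001,0,0,0,0,0.025,-0.001,0,0,0,0,0.025,-0.001,0,0,0,0])

```text
t: 4.25
tool_pos: [0.4569, -0.0709, 0.1373]
tool_rot: [2.678, 1.643, -0.0]
contact_force: [-3.5, -0.2, 5.1]
opening: 0.0532
grip_force: 31.9
```

Emit:
apply_moves(rows=[0.002,0,0,0,0,0,0.004,0,0,0,0,0,0.005,0,0,0,0,0,0.005,0,0,0,0,0,0.005,0,0,0,0,0])

```text
t: 4.75
tool_pos: [0.4581, -0.0684, 0.1373]
tool_rot: [2.677, 1.643, -0.001]
contact_force: [-3.9, -0.2, 6.8]
opening: 0.0532
grip_force: 31.9
```

Emit:
apply_moves(rows=[0.002,0,0,0,0,0,0.004,0,0,0,0,0,0.005,0,0,0,0,0,0.005,0,0,0,0,0,0.005,0,0,0,0,0])

```text
t: 5.25
tool_pos: [0.4595, -0.0657, 0.1373]
tool_rot: [2.677, 1.643, -0.001]
contact_force: [-4.0, -0.5, 5.9]
opening: 0.0532
grip_force: 31.9
```

Emit:
apply_moves(rows=[0.002,0,0,0,0,0,0.004,0,0,0,0,0,0.005,0,0,0,0,0,0.005,0,0,0,0,0,0.005,0,0,0,0,0])

```text
t: 5.75
tool_pos: [0.4604, -0.064, 0.1373]
tool_rot: [2.676, 1.642, -0.005]
contact_force: [-6.3, -4.9, 7.4]
opening: 0.053
grip_force: 32.0
```

Emit:
apply_moves(rows=[0.002,0,0,0,0,0,0.004,0,0,0,0,0,0.005,0,0,0,0,0,0.005,0,0,0,0,0,0.005,0,0,0,0,0])

```text
t: 6.25
tool_pos: [0.4607, -0.0635, 0.1373]
tool_rot: [2.673, 1.641, -0.016]
contact_force: [-13.6, -15.7, 8.9]
opening: 0.0531
grip_force: 32.2
```

```bash
cat > s.py <<'E'
from h import *
from scipy.spatial.transform import Rotation as R
o=ctrl.get_obs();T=np.eye(4);T[:3,:3]=R.from_rotvec(o["tool_rot"]).as_matrix();T[:3,3]=o["tool_pos"]
u=np.array([.452,.892]);n_=np.array([u[1],-u[0]])
print("t",o["t"],"s,c",o["tool_pos"][:2]@u,o["tool_pos"][:2]@n_,"Fs",o["contact_force"][:2]@u,"x",T[:3,0])
p,d=ctrl.get_image("top")
X=cloud("top",p,d);s=X[...,:2]@u;c=X[...,:2]@n_
k=(abs(c-.438)<.035)&(X[...,2]>.05)&(X[...,2]<.13)&(s>.05)&(s<.42)
w=k&wood(p)&(s<.2);g=k&green(p)&(X[...,2]>.08)
if w.sum()>10: print("head",np.percentile(s[w],[1,99]).round(4))
a=np.sort(s[g]);print("green",[(np.percentile(q,3).round(4),np.percentile(q,97).round(4)) for q in np.split(a,np.where(np.diff(a)>.02)[0]+1)])
import sys;cv2.imwrite(f"pics/{sys.argv[1]}.png",cv2.resize(p[170:310,110:310],None,fx=3.5,fy=3.5,interpolation=2))
E
python3 s.py in
```

```text
t 6.25 s,c 0.1515485070838855 0.4396513203943036 Fs -20.12377441763318 x [ 0.45237761  0.89175685 -0.01114519]
green [(np.float64(0.2434), np.float64(0.252)), (np.float64(0.3534), np.float64(0.3814))]
```

View pics/in.png

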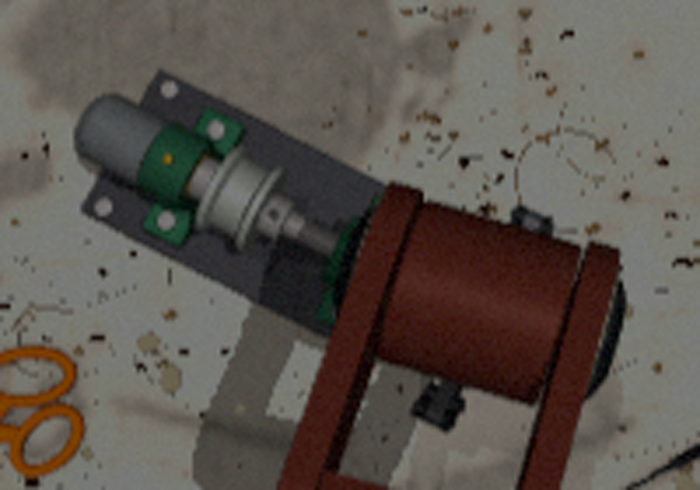

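The shaft is seated at the inner stop, with 20 N along the axis and no further motion, at s≈0.151. The picture shows the pulley hub shifted toward the rear bearing, around (240,200). Now I draw it out about 36 mm.

Emit:
apply_moves(rows=[-0.006,0,0,0,0,0,-0.012,0,0,0,0,0,-0.018,0,0,0,0,0,-0.024,0,0,0,0,0,-0.03,0,0,0,0,0,-0.036,0,0,0,0,0,-0.042,0,0,0,0,0,-0.048,0,0,0,0,0,-0.054,0,0,0,0,0,-0.057,0,0,0,0,0,-0.057,0,0,0,0,0,-0.057,0,0,0,0,0])

```text
t: 7.5
tool_pos: [0.447, -0.0905, 0.1373]
tool_rot: [2.678, 1.643, 0.001]
contact_force: [-1.3, 2.8, 5.8]
opening: 0.0531
grip_force: 31.9
```

Emit:
apply_moves(rows=[-0.002,0,0,0,0,0,-0.004,0,0,0,0,0,-0.005,0,0,0,0,0,-0.005,0,0,0,0,0,-0.005,0,0,0,0,0])

```text
t: 8.0
tool_pos: [0.4457, -0.093, 0.1373]
tool_rot: [-2.678, -1.643, -0.002]
contact_force: [-1.9, 3.5, 6.3]
opening: 0.053
grip_force: 31.9
```

Emit:
apply_moves(rows=[-0.002,0,0,0,0,0,-0.004,0,0,0,0,0,-0.005,0,0,0,0,0,-0.005,0,0,0,0,0,-0.005,0,0,0,0,0])

```text
t: 8.5
tool_pos: [0.4444, -0.0956, 0.1373]
tool_rot: [-2.678, -1.643, -0.002]
contact_force: [-1.3, 3.7, 5.1]
opening: 0.0527
grip_force: 31.9
```

Emit:
apply_moves(rows=[-0.002,0,0,0,0,0,-0.004,0,0,0,0,0,-0.005,0,0,0,0,0,-0.005,0,0,0,0,0,-0.005,0,0,0,0,0])

```text
t: 9.0
tool_pos: [0.4438, -0.0967, 0.1373]
tool_rot: [-2.676, -1.641, -0.01]
contact_force: [3.3, 10.9, 5.0]
opening: 0.0531
grip_force: 31.8
```

Emit:
apply_moves(rows=[-0.002,0,0,0,0,0,-0.003,0,0,0,0,0,-0.003,0,0,0,0,0,-0.003,0,0,0,0,0])

```text
t: 9.4
tool_pos: [0.4437, -0.097, 0.1373]
tool_rot: [-2.674, -1.639, -0.016]
contact_force: [7.7, 17.8, 2.4]
opening: 0.0535
grip_force: 31.7
```

```bash
python3 s.py out
```

```text
t 9.4 s,c 0.11403515383090294 0.4395666616540005 Fs 19.38447936059763 x [0.45371223 0.89108098 0.01094999]
green [(np.float64(0.2246), np.float64(0.2514)), (np.float64(0.3533), np.float64(0.3812))]
```

Emit:
apply_moves(rows=[0.006,0,0,0,0,0,0.012,0,0,0,0,0,0.018,0,0,0,0,0,0.024,0,0,0,0,0,0.03,0,0,0,0,0,0.034,0,0,0,0,0,0.034,0,0,0,0,0,0.034,0,0,0,0,0,0.034,0,0,0,0,0])

```text
t: 10.35
tool_pos: [0.4512, -0.0822, 0.1373]
tool_rot: [2.677, 1.643, -0.0]
contact_force: [-3.5, 0.1, 6.7]
opening: 0.0533
grip_force: 32.0
```

Emit:
apply_moves(rows=[0.002,0,0,0,0,0,0.0037,0,0,0,0,0,0.0037,0,0,0,0,0,0.0037,0,0,0,0,0])

```text
t: 10.75
tool_pos: [0.4521, -0.0804, 0.1373]
tool_rot: [2.677, 1.642, -0.001]
contact_force: [-3.9, -0.5, 6.5]
opening: 0.053
grip_force: 32.0
```

Emit:
apply_moves(rows=[0,0,0,0,0,0,0,0,0,0,0,0,0,0,0,0,0,0,0,0,0,0,0,0,0,0,0,0,0,0,0,0,0,0,0,0,0,0,0,0,0,0,0,0,0,0,0,0], grip=1)

```text
t: 11.55
tool_pos: [0.4519, -0.0801, 0.1359]
tool_rot: [-2.678, -1.643, 0.0]
contact_force: [-0.3, 0.3, -0.2]
opening: 0.0853
grip_force: 0.0
```

Emit:
apply_moves(rows=[0,0,-0.03,0,0,0,0,0,-0.08,0,0,0,0,0,-0.15,0,0,0,0,0,-0.22,0,0,0,0,0,-0.28,0,0,0,0,0,-0.28,0,0,0,0,0,-0.28,0,0,0,0,0,-0.28,0,0,0])

```text
t: 12.35
tool_pos: [0.4513, -0.0799, 0.3022]
tool_rot: [-2.676, -1.641, 0.003]
contact_force: [-0.8, 0.3, -0.0]
opening: 0.0853
grip_force: 0.0
```

Run:
```python
from h import *
from scipy.spatial.transform import Rotation as R
o=ctrl.get_obs();T=np.eye(4);T[:3,:3]=R.from_rotvec(o["tool_rot"]).as_matrix();T[:3,3]=o["tool_pos"]
p,d=ctrl.get_image("wrist");cv2.imwrite("pics/w2.png",p)
X=cloud("wrist",p,d,T);u=np.array([.452,.892]);n_=np.array([u[1],-u[0]])
s=X[...,:2]@u;c=X[...,:2]@n_
k=wood(p)&(X[...,2]>.06)&(X[...,2]<.13)&(abs(c-.437)<.04)&(s<.2)
g=green(p)&(abs(c-.437)<.03)&(X[...,2]>.09)&(s>.2)
print("head",np.percentile(s[k],[1,99]).round(4),"green",np.percentile(s[g],[1,99]).round(4))
p,d=ctrl.get_image("scene");q=np.load("pics/scene0.npz")["p"]
for nm,b in(("jar",(312,170,338,198)),("spool",(255,145,273,175)),("tape",(132,215,168,252))):
    print(nm,cv2.absdiff(p,q)[b[1]:b[3],b[0]:b[2]].mean().round(2))
```

```text
head [0.1032 0.1612] green [0.225  0.2534]
jar 2.71
spool 2.26
tape 2.74
```

View pics/w2.png

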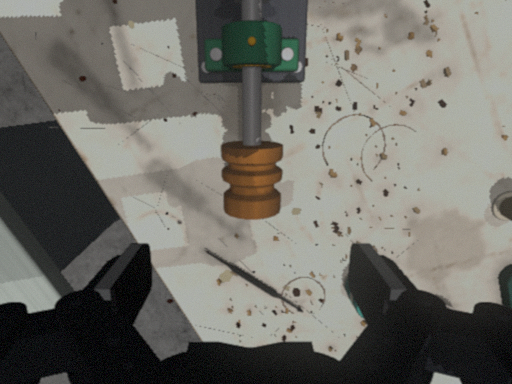

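The wrist view shows the head at (224–281, 143–217) with the gripper clear. The bare shaft measures about 63 mm, which is spindle 0, and the bystanders haven't moved.

```bash
python3 -c "
from station import ctrl
print(ctrl.finish_job())"
```

```text
the job is handed in; nothing more can be done
None
```

The spindle was pushed in to its stop, drawn out to the other stop, and left about halfway (bare shaft about 63 mm). The gripper has let go and is clear, the jar, spool and tape measure look unmoved, and the job is handed in.

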